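# Run a fingertip along the stop strip of the indexing table

## Robot

A 7-joint arm with a two-finger parallel gripper is mounted at the origin on the work surface. World frame = base frame: x ahead of the robot, y to its left, z up, the work surface at z = 0. Lengths are in m, angles in rad, forces in N, time in s.
With the tool pointing down it reaches from about 0.35 to 0.9 m from the base axis. Payload 7.2 kg.
Tool frame: the origin (TCP) lies on the centre line of the jaws, within the pads' length; the fingertips stand 22 mm ahead of it and the grasp point (between the pads) lies 3 mm ahead of it; z points along the fingers, y is the direction in which the jaws open and shut (so a half turn about z gives the same grasp; the last joint's range is limited). The gripper opens to 85 mm and grips with 20 to 120 N. Pads are 22 mm wide; open, the fingers measure 114 mm over their backs; the gripper's body (76 mm by 85 mm) begins 54 mm behind the grasp point. The pads swing forward as they close: fully open they stand 13 mm farther back than shut.
Start: joints at [1.227, 0.411, -0.013, 1.596, 0.006, 1.134, -0.082], TCP at [0.17, -0.601, 0.219] pointing down, gripper open.
Joint ranges: [-2.95, 2.95], [-0.29, 1.99], [-1.47, 1.44], [0.14, 2.54], [-1.03, 4.17], [0.13, 1.85], [-2.86, 2.86]. Speed limits (rad/s): [2.39, 2.39, 3.01, 3.01, 3.14, 3.14, 3.14].

## Interface

Orientations are given as a 3x3 rotation matrix whose columns are the frame's x, y, z axes.
In Python, from cell import r, eyes gives the robot as it stands. The module is installed in compiled form; this text tells all that it offers.
- The arm moves only by the tool play_rows, never from a script. Its argument "rows" is a list of rows, each an object with "jaw": the closure in counts, from 0 (fully open) to 255 (shut); "xyz": the shift along the world's x, y, z in cm, a list of three; "turn": the turn about the world's z in degrees. In form: [{"jaw": jaw, "xyz": [tx, ty, tz], "turn": turn}, ...]. A call has 1 to 12 rows; each row shifts and turns the commanded pose from where the row before left it; what a row does not reach is not made up. A row lasts 1/10 s, in which the tool goes at most 50 mm and 8.59 degrees, less where a joint would pass 70% of its speed; a pose out of reach is approached as far as the arm can. A call is refused whole if a number of a shift passes 5 or a number of a turn 8.59, either way. A call with a gripper value outside its range is refused whole. The fingers move at their own pace and stop on an object; "newtons" is the grip in N (left out, the last holds). Time passes only in rows, so rows that do not move let the fingers close. It gives the time, the measured TCP pose, the force and the opening at its end, in the units of the state.
- r.state(): the state, without advancing time (a new reading comes with each control period).
- eyes.snapshot(name): name is "scene" or "top" or "wrist"; returns the picture (420x560x3 uint8, red, green, blue); there is no depth.
- eyes.camera_params(name): a dict with "K" (3x3 intrinsics, pixels), "camera_from_world" (4x4, takes a point from world to camera coordinates); the wrist camera has in their place "T_tool_cam" (4x4, takes a point from camera to tool coordinates, whose origin is the TCP and whose axes are the flange's). Camera axes: x right, y down, z forward; pixel columns grow to the right and rows downward; lengths in m; the calibration is good to about 2 mm. The wrist camera is an equidistant fisheye: a pixel r from the principal point sees the ray r / f radians off the axis. A picture is of the moment at which its call begins: read the wrist's pose just before it. camera_params takes no time and is no camera call.
- r.hand_in(): hands the job in, once; it reports no verdict.
The state is a dict: "time": time; "joint_positions": joint angles; "joint_velocities": joint speeds; "tau": joint torques, N m; "eef_pos": TCP position; "tool_rot": TCP orientation; "contact_force": force on the tool from outside, world axes, zero at the start; "ft_torque": the same for the moment, N m; "opening": opening from 0.0 (shut) to 1.0 (fully open).
Only numpy, scipy, OpenCV 4.12 (cv2) and the standard library are available. Lean on these libraries where they do the work, as an engineer would, in place of code of your own. Each camera call takes 0.05 s, during which the arm holds its last target.

## Task

Test the curved rubber stop strip round the base of the chuck table: starting at the end next to the tall terminal pod, run a fingertip lightly along it so that each of the six pads gives in turn, up to the end with the low plug. Finish while still holding that last pad lightly pressed down, all the other pads free. Do not press hard, and leave the bush, oil bottle, chuck key and arbor where they are.

Things in the scene. Friction and masses are not known exactly. Their poses are not given: they have to be found in the camera images.
- turntable: Bench indexing table, bolted down: round grey base 360 mm in diameter, top face 30 mm above the bench, with a four-jaw chuck (176 mm diameter, jaws up to 87 mm above the bench) in its middle. Origin: its centre, at bench height. The stop strip runs round its -x side on a 150 mm radius.
- pod: Tall round grey terminal pod, 40 mm in diameter and 55 mm high, fixed on the base just beyond one end of the strip (either end), its axis about 62 mm along the arc from the middle of the end pad. Origin: centre of its underside, 30 mm above the bench. The end next to it is where the run starts.
- plug: Low round grey end plug, 24 mm in diameter and 8 mm high, fixed beyond the other end of the strip, where the run finishes. Origin: centre of its underside.
- bush: Brass bush standing loose on the chuck's face (70 mm above the bench) between the jaws, outer diameter 36 mm, 40 mm high. Origin: centre of its underside. Leave alone.
- oil: White oil bottle standing on the bench, 52 mm in diameter, 130 mm high. Origin: centre of its underside. Leave alone.
- key: Chuck key lying on the bench: 107 mm stem along its x, 100 mm cross bar along its y, 16 mm high. Origin: under the middle of the stem, at bench height. Leave alone.
- arbor: Steel arbor standing on the bench: foot 44 mm in diameter, 75 mm high. Origin: centre of its underside. Leave alone.
- pad1_top (a point): Middle of the top of rubber pad 1 of the strip, 42 mm above the bench when up; moves with the pad. x axis inward to the table's centre, y along the strip. Pad 1 is at the table's +y end, pad 6 at the other; 40 mm (15.3 degrees) apart along the arc. The pod may stand at pad 1 or at pad 6.
- pad2_top (a point): Middle of the top of rubber pad 2 of the strip, 42 mm above the bench when up; moves with the pad. x axis inward to the table's centre, y along the strip. Every pad is 26 mm across and 37 mm along the strip: a flat 8 mm long in the middle and two 14.5 mm ends that slope down 6 mm, so that a fingertip slides from pad to pad.
- pad3_top (a point): Middle of the top of rubber pad 3 of the strip, 42 mm above the bench when up; moves with the pad. x axis inward to the table's centre, y along the strip. Shape as pad 2.
- pad4_top (a point): Middle of the top of rubber pad 4 of the strip, 42 mm above the bench when up; moves with the pad. x axis inward to the table's centre, y along the strip. Shape as pad 2.
- pad5_top (a point): Middle of the top of rubber pad 5 of the strip, 42 mm above the bench when up; moves with the pad. x axis inward to the table's centre, y along the strip. Shape as pad 2.
- pad6_top (a point): Middle of the top of rubber pad 6 of the strip, 42 mm above the bench when up; moves with the pad. x axis inward to the table's centre, y along the strip. Shape as pad 2.
- pad1 (a joint): How far pad 1 is pressed down, m: 0 = up, 0.005 = bottomed. Sprung: starts to give at about 1.2 N, 3 N at 1.5 mm (the depth at which it counts as given), 7 N at the bottom, and returns by itself.
- pad2 (a joint): How far pad 2 is pressed down, m: 0 = up, 0.005 = bottomed. Spring as pad 1.
- pad3 (a joint): How far pad 3 is pressed down, m: 0 = up, 0.005 = bottomed. Spring as pad 1.
- pad4 (a joint): How far pad 4 is pressed down, m: 0 = up, 0.005 = bottomed. Spring as pad 1.
- pad5 (a joint): How far pad 5 is pressed down, m: 0 = up, 0.005 = bottomed. Spring as pad 1.
- pad6 (a joint): How far pad 6 is pressed down, m: 0 = up, 0.005 = bottomed. Spring as pad 1.

How it is judged:
By the outcome, as a careful person would: the job done as asked, in the order asked, and still so for the second after the job is handed in, while the arm keeps its last pose, push and grip.
It also fails if it takes over 40 s, if anything falls off the work surface, if the arm or the gripper's body presses on something with over 40 N, if the wrist force passes 120 N, or if a joint passes its speed limit or range.

## Working session

There is one attempt and no reset: what is moved stays moved. The work goes in short steps, Python scripts to look and compute and a tool call to move; the robot and the scene stay as the last step left them, time stands still between calls to the robot, and variables do not carry over. Pictures are saved under pics/ and viewed, and the job is handed in when it is done.

Besides the shell and the picture viewer there is one more tool, called as name([rows], argument=value, ...), one row to a line, values as JSON. play_rows: Moves the arm, as the interface text tells. Its arguments: {"type":"object","properties":{"rows":{"type":"array","items":{"type":"object","properties":{"jaw":{"type":"number"},"xyz":{"type":"array","items":{"type":"number"}},"turn":{"type":"number"}}}},"newtons":{"type":"number"}},"required":["rows"]}

```bash
mkdir -p pics; python3 - <<'E'
from cell import r, eyes
import cv2
s=r.state()
for k,v in s.items(): print(k,v)
for n in ["scene","top","wrist"]:
    im=eyes.snapshot(n); cv2.imwrite(f"pics/{n}0.png",im[:,:,::-1])
    p=eyes.camera_params(n); print(n,p)
E
```

```text
time 0.0
joint_positions [ 1.22679648  0.41194066 -0.01273426  1.59707098  0.00556444  1.13431772
 -0.08221377]
joint_velocities [ 0.00143183 -0.00022891  0.00063932  0.00358372  0.00081726 -0.002499
  0.00128203]
tau [-1.17459849e-04 -6.00620556e+01  6.81835245e-01 -2.99407303e+01
  1.37366532e-02  1.06502793e-02  2.55032108e-05]
eef_pos [ 0.17003105 -0.60086397  0.21791655]
tool_rot [[ 9.62203226e-01  2.72331892e-01 -5.40032679e-04]
 [ 2.72332416e-01 -9.62201876e-01  1.61397210e-03]
 [-8.00843814e-05 -1.70003756e-03 -9.99998552e-01]]
contact_force [ 0.27146497 -0.280409   -0.44724468]
ft_torque [-0.02625493  0.01364747  0.02439412]
opening 0.9991544496273286
scene {'K': array([[540.79655564,   0.        , 279.05182827],
       [  0.        , 540.79655564, 208.68793812],
       [  0.        ,   0.        ,   1.        ]]), 'camera_from_world': array([[ 0.8713241 ,  0.49046832, -0.01533417, -0.47106868],
       [ 0.26692533, -0.49995514, -0.8238906 , -0.07031531],
       [-0.41175864,  0.71378266, -0.56654138,  1.50877575],
       [ 0.        ,  0.        ,  0.        ,  1.        ]]
[... 257 characters left out ...]
[-0.99914165, -0.00951601, -0.0403163 ,  0.52553104],
       [ 0.04046531, -0.01602315, -0.99905246,  0.82382429],
       [ 0.        ,  0.        ,  0.        ,  1.        ]])}
wrist {'K': array([[325.1922621 ,   0.        , 280.75890279],
       [  0.        , 325.1922621 , 209.15224954],
       [  0.        ,   0.        ,   1.        ]]), 'T_tool_cam': array([[ 4.17198942e-04, -9.62418878e-01, -2.71569015e-01,
         6.90134398e-02],
       [ 9.99999748e-01,  5.57340037e-04, -4.38915081e-04,
        -1.37925091e-04],
       [ 5.73776445e-04, -2.71568764e-01,  9.62418868e-01,
        -1.55092138e-01],
       [ 0.00000000e+00,  0.00000000e+00,  0.00000000e+00,
         1.00000000e+00]])}
```

View pics/scene0.png

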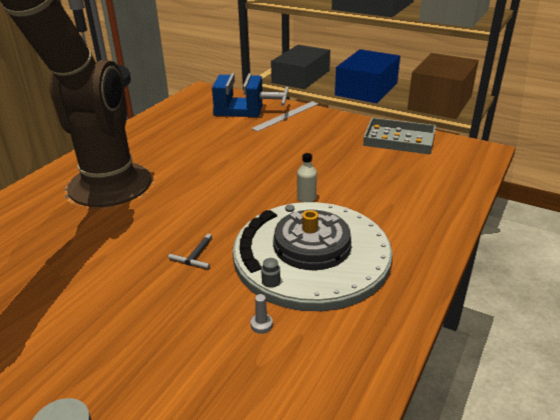

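View pics/top0.png

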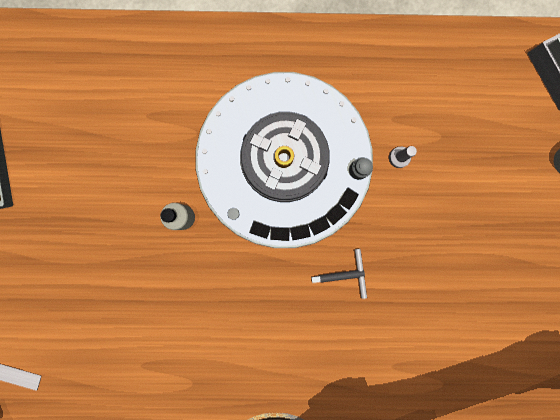

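View pics/wrist0.png

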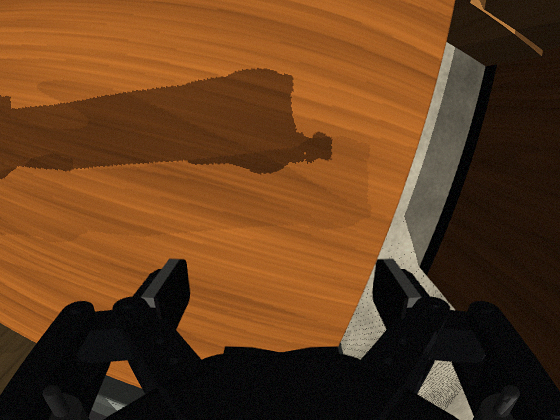

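Pod on the right (-y, pad 6) at about (360,167) in the top view, plug on the left at (233,213), pads between them. So the run goes from pad 6 to pad 1.

```bash
cat > h.py <<'E'
import numpy as np, cv2
from cell import eyes
P={n:eyes.camera_params(n) for n in ("scene","top")}
def ray(n,u,v,z):
    K=P[n]["K"];T=P[n]["camera_from_world"];R=T[:3,:3];c=-R.T@T[:3,3]
    d=R.T@np.linalg.inv(K)@np.array([u,v,1.]);return c+d*(z-c[2])/d[2]
def proj(n,p):
    T=P[n]["camera_from_world"];q=P[n]["K"]@(T[:3,:3]@np.asarray(p)+T[:3,3]);return q[:2]/q[2]
E
python3 - <<'E'
from h import *
from scipy.optimize import least_squares
im=cv2.imread("pics/top0.png")
big=cv2.resize(im[60:310,130:450],None,fx=2.5,fy=2.5,interpolation=cv2.INTER_CUBIC);cv2.imwrite("pics/topbig.png",big)
hsv=cv2.cvtColor(im,cv2.COLOR_BGR2HSV)
m=((hsv[...,1]<60)&(hsv[...,2]>120)).astype(np.uint8)
n,l,st,ce=cv2.connectedComponentsWithStats(m)
i=1+np.argmax(st[1:,4]);c=max(cv2.findContours((l==i).astype(np.uint8),cv2.RETR_EXTERNAL,cv2.CHAIN_APPROX_NONE)[0],key=len)
pts=np.array([ray("top",u,v,.03) for u,v in c[:,0]])[:,:2]
f=lambda q:np.hypot(*(pts-q[:2]).T)-q[2]
s=least_squares(f,[.55,0,.18],loss="soft_l1",f_scale=.001);print("circle",s.x)
C=s.x[:2]
g=cv2.cvtColor(im,cv2.COLOR_BGR2GRAY)
m=(g<60).astype(np.uint8); n,l,st,ce=cv2.connectedComponentsWithStats(m,connectivity=4)
for j in range(1,n):
    if 60<st[j,4]<4000 and 150<ce[j][0]<420:
        p=ray("top",*ce[j],.041);d=p[:2]-C
        print(ce[j].round(1),st[j,4],p.round(4),np.hypot(*d).round(4),np.degrees(np.arctan2(d[1],d[0])).round(2))
for nm,u,v,z in [("plug",233,213.5,.038),("bottlebase",180,216,.0),("podtop",361,166,.085)]:
    p=ray("top",u,v,z);d=p[:2]-C;print(nm,p,np.hypot(*d),np.degrees(np.arctan2(d[1],d[0])))
E
```

```text
circle [ 0.63076664 -0.01107719  0.17589423]
[402.  155.5] 116 [ 0.6382 -0.2452  0.041 ] 0.2343 -88.18
[353.1 172.8] 65 [ 0.6027 -0.148   0.041 ] 0.1398 -101.6
[325.9 217. ] 930 [ 0.5149 -0.0945  0.041 ] 0.1428 -144.22
[168.2 215. ] 170 [0.5159 0.2141 0.041 ] 0.2528 117.03
[259.6 229.5] 219 [0.4893 0.0354 0.041 ] 0.1489 161.82
[279.5 233.5] 222 [ 0.4817 -0.0036  0.041 ] 0.1492 177.12
plug [0.52015268 0.0880789  0.038     ] 0.14855092472614573 138.12644944416272
bottlebase [0.51533069 0.19987279 0.        ] 0.24046902190568104 118.68833835453641
podtop [ 0.60956483 -0.15358956  0.085     ] 0.14408085051268513 -98.46192467612308
```

View pics/topbig.png

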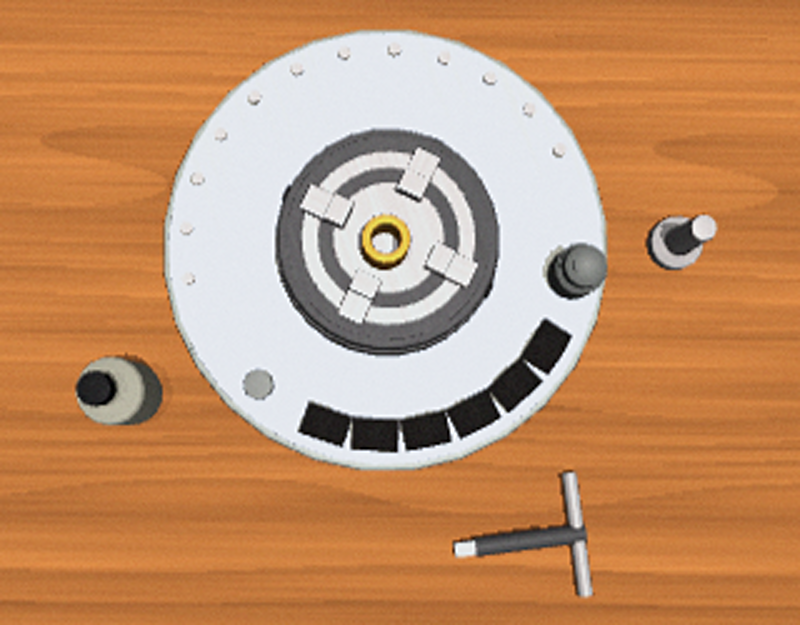

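```bash
cat > ov.py <<'E'
from h import *
def corners(C,a,h=.036):
    a=np.radians(a);e=np.array([np.cos(a),np.sin(a)]);t=np.array([-e[1],e[0]])
    return [np.r_[C+e*(.15+i)+t*j,h] for i,j in((-.013,-.0185),(.013,-.0185),(.013,.0185),(-.013,.0185))]
def draw(n,src,C,a1,crop,f):
    im=cv2.imread(src);y0,y1,x0,x1=crop
    b=cv2.resize(im[y0:y1,x0:x1],None,fx=f,fy=f,interpolation=cv2.INTER_CUBIC)
    g=lambda p:((proj(n,p)-[x0,y0]+.5)*f-.5)
    L=lambda ps,c:cv2.polylines(b,[np.round([g(p) for p in ps]).astype(int)],True,c,1)
    t=np.linspace(0,2*np.pi,90)
    L([[C[0]+.18*np.cos(k),C[1]+.18*np.sin(k),.03] for k in t],(0,0,255))
    L([[C[0]+.088*np.cos(k),C[1]+.088*np.sin(k),.07] for k in t],(255,0,0))
    for k in range(6):L(corners(C,a1+k*15.28),(0,255,0))
    ap=np.radians(a1+76.4+23.7);q=C+.15*np.array([np.cos(ap),np.sin(ap)])
    for z in(.03,.085):L([[q[0]+.02*np.cos(k),q[1]+.02*np.sin(k),z] for k in t],(255,0,255))
    return b
if __name__=="__main__":
    C=np.array([.6308,-.0111]);a1=161.9
    cv2.imwrite("pics/ovt.png",draw("top","pics/top0.png",C,a1,(60,260,190,400),3.5))
    cv2.imwrite("pics/ovs.png",draw("scene","pics/scene0.png",C,a1,(190,310,220,410),4))
E
python3 ov.py
```

```text
(no output)
```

View pics/ovt.png

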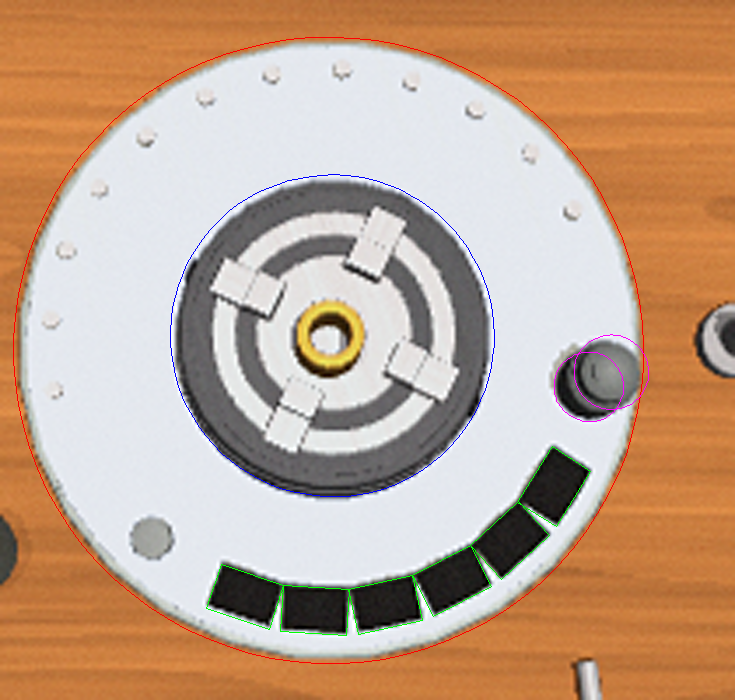

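View pics/ovs.png

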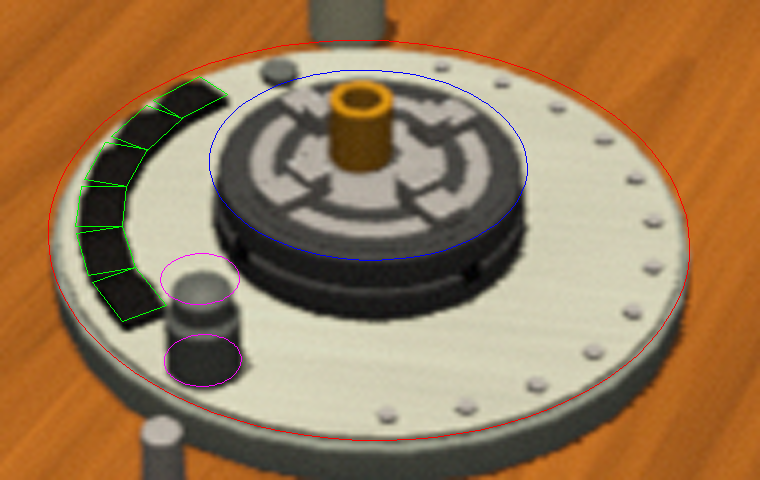

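play_rows([
  {"jaw":255,"xyz":[2.2,2.7,0],"turn":7.8},
  {"jaw":255,"xyz":[2.2,2.7,0],"turn":7.8},
  {"jaw":255,"xyz":[2.2,2.7,0],"turn":7.8},
  {"jaw":255,"xyz":[2.2,2.7,0],"turn":7.8},
  {"jaw":255,"xyz":[2.2,2.7,0],"turn":7.8},
  {"jaw":255,"xyz":[2.2,2.7,0],"turn":7.8},
  {"jaw":255,"xyz":[2.2,2.7,0],"turn":7.8},
  {"jaw":255,"xyz":[2.2,2.7,0],"turn":7.8},
  {"jaw":255,"xyz":[2.2,2.7,0],"turn":7.8},
  {"jaw":255,"xyz":[2.2,2.7,0],"turn":7.8},
  {"jaw":255,"xyz":[2.2,2.7,0],"turn":7.8},
  {"jaw":255,"xyz":[2.2,2.7,0],"turn":7.8},
], newtons=20)

```text
time: 1.35
eef_pos: [0.4348, -0.2762, 0.2187]
tool_rot: [[-0.337, 0.941, -0.0], [0.941, 0.337, -0.0], [-0.0, -0.0, -1.0]]
contact_force: [0.6, -0.4, -0.2]
opening: 0.003
```

play_rows([
  {"jaw":255,"xyz":[2.2,2.7,0],"turn":7.8},
  {"jaw":255,"xyz":[2.2,2.7,0],"turn":7.8},
  {"jaw":255,"xyz":[2.2,2.7,0],"turn":7.8},
  {"jaw":255,"xyz":[2.2,2.7,0],"turn":7.8},
  {"jaw":255,"xyz":[2.2,2.7,0],"turn":7.8},
  {"jaw":255,"xyz":[0,0,0],"turn":0},
  {"jaw":255,"xyz":[0,0,0],"turn":0},
])

```text
time: 2.05
eef_pos: [0.5442, -0.1417, 0.2183]
tool_rot: [[-0.852, 0.523, -0.001], [0.523, 0.852, 0.001], [0.001, 0.0, -1.0]]
contact_force: [-0.2, 0.1, -0.3]
opening: 0.004
```

```bash
python3 - <<'E'
from cell import r, eyes
import cv2,numpy as np
s=r.state();R=s["tool_rot"];R=np.array(R)
print(s["time"],s["eef_pos"],np.degrees(np.arctan2(R[1,1],R[0,1])),R[:,2],s["contact_force"],s["opening"],s["joint_positions"])
cv2.imwrite("pics/w1.png",eyes.snapshot("wrist")[:,:,::-1])
E
```

```text
2.05 [ 0.54418434 -0.14168673  0.21831519] 58.447871104420926 [-8.62811559e-04  5.48993931e-04 -9.99999477e-01] [-0.22176069  0.08581601 -0.3479819 ] 0.004471565660696518 [ 0.68542933  0.38540345 -0.67280371  1.71719156  0.26126923  1.1315149
  0.95607383]
```

View pics/w1.png

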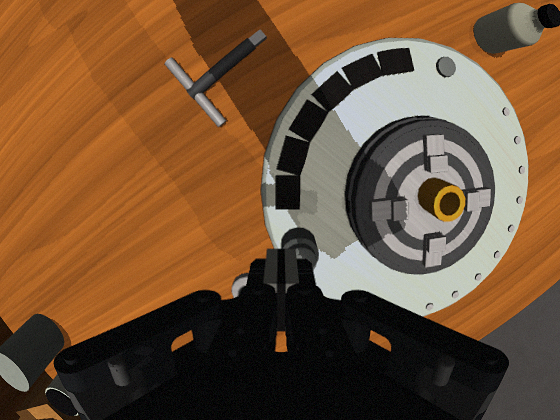

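```bash
cat > w.py <<'E'
from h import *
W=eyes.camera_params("wrist")
def wray(u,v,s,z):
    K=W["K"];d=np.array([u-K[0,2],v-K[1,2]])/K[0,0];th=np.hypot(*d)
    c=np.r_[np.sin(th)*d/max(th,1e-9),np.cos(th)]
    T=np.eye(4);T[:3,:3]=s["tool_rot"];T[:3,3]=s["eef_pos"];M=T@W["T_tool_cam"]
    o=M[:3,3];d=M[:3,:3]@c;return o+d*(z-o[2])/d[2]
E
python3 - <<'E'
from w import *
from cell import r
s=r.state()
im=cv2.imread("pics/w1.png");g=cv2.cvtColor(im,cv2.COLOR_BGR2GRAY)
m=(g<45).astype(np.uint8);n,l,st,ce=cv2.connectedComponentsWithStats(m,connectivity=4)
C=np.array([.6308,-.0111])
for j in range(1,n):
    if 150<st[j,4]<5000 and ce[j][1]<215 and 260<ce[j][0]<430:
        p=wray(*ce[j],s,.040)[:2];d=p-C;print(ce[j].round(1),st[j,4],p.round(4),np.hypot(*d).round(4),np.degrees(np.arctan2(d[1],d[0]))%360)
P=[wray(*q,s,.040)[:2] for q in [(287,192),(293,155),(308,118),(332,91),(362,70),(396,60)]]
from scipy.optimize import least_squares
P=np.array(P)
f=lambda q:np.ravel([q[:2]+.15*np.array([np.cos(q[2]-k*np.radians(15.28)),np.sin(q[2]-k*np.radians(15.28))])-P[k] for k in range(6)])
q=least_squares(f,[.63,-.01,4.16]);print(P.round(4).tolist(),q.x[:2],np.degrees(q.x[2]),np.abs(q.fun).max())
E
```

```text
[328.3 116. ] 4935 [ 0.5066 -0.0628] 0.1345 202.58242206463837
[369.2 188.7] 3003 [ 0.5954 -0.0629] 0.0627 235.66687774256775
[[0.5526, -0.1403], [0.5225, -0.1147], [0.4978, -0.0818], [0.4863, -0.0461], [0.4825, -0.0068], [0.4901, 0.0326]] [ 0.63212301 -0.01357666] 238.11091501067463 0.001322689584595249
```

play_rows([
  {"jaw":255,"xyz":[0.4,0.1,-2],"turn":-0.2},
  {"jaw":255,"xyz":[0.4,0.1,-3],"turn":0},
  {"jaw":255,"xyz":[0,0,-3],"turn":0},
  {"jaw":255,"xyz":[0,0,-3],"turn":0},
  {"jaw":255,"xyz":[0,0,-2],"turn":0},
  {"jaw":255,"xyz":[0,0,-1],"turn":0},
  {"jaw":255,"xyz":[0,0,-0.5],"turn":0},
  {"jaw":255,"xyz":[0,0,0],"turn":0},
  {"jaw":255,"xyz":[0,0,0],"turn":0},
])

```text
time: 3.0
eef_pos: [0.5528, -0.1407, 0.0748]
tool_rot: [[-0.85, 0.527, 0.002], [0.527, 0.85, -0.0], [-0.002, 0.0, -1.0]]
contact_force: [-0.1, 0.4, 0.8]
opening: -0.002
```

```bash
cat > look.py <<'E'
import sys,cv2,numpy as np
from cell import r, eyes
s=r.state();R=np.array(s["tool_rot"]);p=np.array(s["eef_pos"])
C=np.array([.6315,-.0125]);d=p[:2]-C
print("t",s["time"],p.round(4),"yaw",np.degrees(np.arctan2(R[1,1],R[0,1])).round(2),"r",np.hypot(*d).round(4),"ang",(np.degrees(np.arctan2(d[1],d[0]))%360).round(2),"F",np.round(s["contact_force"],2))
for n in sys.argv[2:]:cv2.imwrite(f"pics/{n}{sys.argv[1]}.png",eyes.snapshot(n)[:,:,::-1])
E
python3 look.py 2 scene wrist
python3 -c "
import cv2
im=cv2.imread('pics/scene2.png')[130:330,150:420];cv2.imwrite('pics/s2b.png',cv2.resize(im,None,fx=2.9,fy=2.9,interpolation=cv2.INTER_CUBIC))"
```

```text
t 3.0 [ 0.5528 -0.1407  0.0748] yaw 58.17 r 0.1504 ang 238.46 F [-0.11  0.42  0.83]
```

View pics/s2b.png

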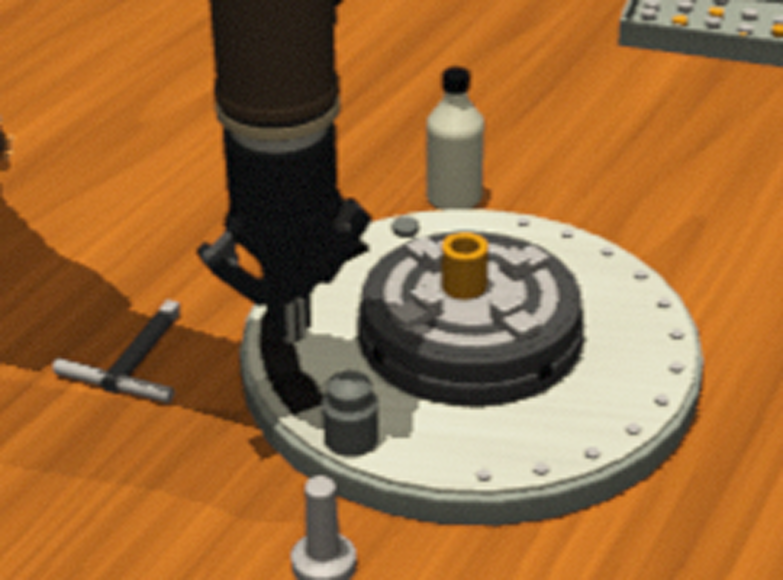

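View pics/wrist2.png

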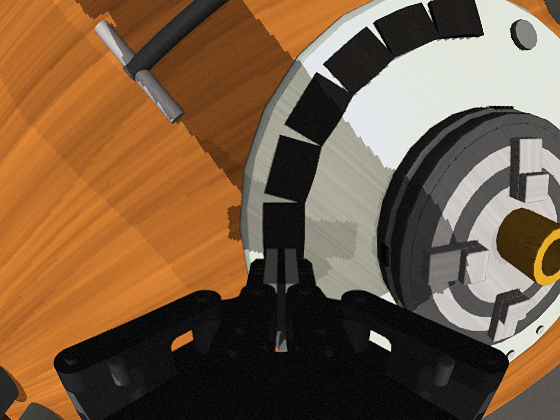

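play_rows([
  {"jaw":255,"xyz":[0,0,-0.4],"turn":0},
  {"jaw":255,"xyz":[0,0,-0.3],"turn":0},
  {"jaw":255,"xyz":[0,0,-0.1],"turn":0},
  {"jaw":255,"xyz":[0,0,0],"turn":0},
  {"jaw":255,"xyz":[0,0,0],"turn":0},
])

```text
time: 3.6
eef_pos: [0.5522, -0.1403, 0.0658]
tool_rot: [[-0.85, 0.527, -0.0], [0.527, 0.85, 0.0], [0.0, 0.0, -1.0]]
contact_force: [-0.2, 0.1, -0.3]
opening: 0.002
```

play_rows([
  {"jaw":255,"xyz":[0,0,-0.1],"turn":0},
  {"jaw":255,"xyz":[0,0,-0.1],"turn":0},
  {"jaw":255,"xyz":[0,0,0],"turn":0},
])

```text
time: 3.9
eef_pos: [0.5521, -0.1404, 0.0637]
tool_rot: [[-0.85, 0.527, -0.0], [0.527, 0.85, 0.0], [0.0, -0.0, -1.0]]
contact_force: [0.1, -0.1, 0.3]
opening: 0.001
```

play_rows([
  {"jaw":255,"xyz":[0,0,-0.1],"turn":0},
  {"jaw":255,"xyz":[0,0,0],"turn":0},
])

```text
time: 4.1
eef_pos: [0.5521, -0.1404, 0.0627]
tool_rot: [[-0.85, 0.527, -0.0], [0.527, 0.85, 0.0], [0.0, -0.0, -1.0]]
contact_force: [0.1, 1.3, 0.4]
opening: 0.002
```

play_rows([
  {"jaw":255,"xyz":[0,0,-0.1],"turn":0},
  {"jaw":255,"xyz":[0,0,0],"turn":0},
])

```text
time: 4.3
eef_pos: [0.5521, -0.1404, 0.0617]
tool_rot: [[-0.85, 0.527, -0.0], [0.527, 0.85, 0.0], [0.0, -0.0, -1.0]]
contact_force: [0.4, 0.6, 0.9]
opening: -0.003
```

play_rows([
  {"jaw":255,"xyz":[0,0,0],"turn":0},
])

```text
time: 4.4
eef_pos: [0.5521, -0.1404, 0.0618]
tool_rot: [[-0.85, 0.527, -0.0], [0.527, 0.85, 0.0], [0.0, -0.0, -1.0]]
contact_force: [-0.2, 0.5, -0.2]
opening: 0.004
```

play_rows([
  {"jaw":255,"xyz":[0,0,-0.1],"turn":0},
  {"jaw":255,"xyz":[0,0,0],"turn":0},
])

```text
time: 4.6
eef_pos: [0.5521, -0.1404, 0.0607]
tool_rot: [[-0.85, 0.527, -0.0], [0.527, 0.85, 0.0], [0.0, -0.0, -1.0]]
contact_force: [-0.9, 0.2, 0.7]
opening: -0.002
```

play_rows([
  {"jaw":255,"xyz":[0,0,0],"turn":0},
])

```text
time: 4.7
eef_pos: [0.5521, -0.1404, 0.0608]
tool_rot: [[-0.85, 0.527, -0.0], [0.527, 0.85, 0.0], [0.0, -0.0, -1.0]]
contact_force: [-0.5, -0.0, 0.5]
opening: 0.001
```

```bash
python3 look.py 3 scene wrist
python3 -c "
import cv2
im=cv2.imread('pics/scene3.png')[210:290,220:310];cv2.imwrite('pics/s3b.png',cv2.resize(im,None,fx=7,fy=7,interpolation=cv2.INTER_CUBIC))
im=cv2.imread('pics/wrist3.png')[150:310,190:400];cv2.imwrite('pics/w3b.png',cv2.resize(im,None,fx=3.5,fy=3.5,interpolation=cv2.INTER_CUBIC))"
```

```text
t 4.7 [ 0.5521 -0.1404  0.0608] yaw 58.21 r 0.1505 ang 238.18 F [-0.47 -0.03  0.47]
```

View pics/s3b.png

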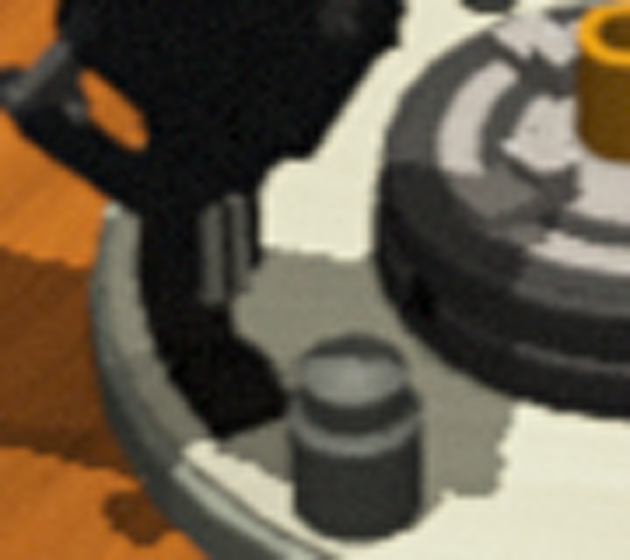

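View pics/w3b.png

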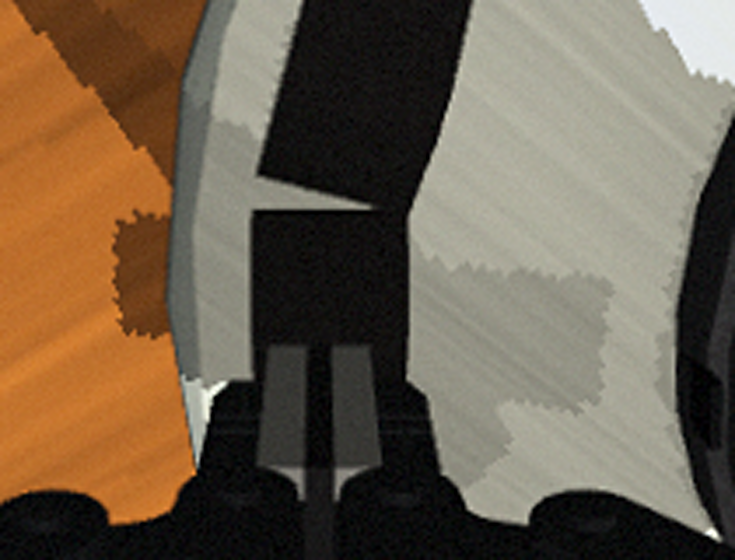

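```bash
python3 - <<'E'
from w import *
from cell import r
s=r.state();R=np.array(s["tool_rot"]);t=np.array(s["eef_pos"])
e=wray(190+330/3.5,150+210/3.5,s,.036);print("edge from tcp, tool x,y mm",(R.T@(e-t)*1000).round(1))
for u in (252,408):
  e=wray(190+u/3.5,150+300/3.5,s,.040);print("side",(R.T@(e-t)*1000).round(1))
# finger tip front edge
print("pad6",proj("scene",[.5525,-.14,.042]),"tip",proj("scene",t+R@np.array([0,0,.022])),"tip corner", [proj("scene",t+R@np.array([a,b,.022])) .round(1) for a,b in((-.011,-.014),(-.011,.014))])
E
```

```text
edge from tcp, tool x,y mm [17.6  2.4 24.8]
side [  3.3 -10.5  20.8]
side [ 3.3 15.2 20.8]
pad6 [251.50090756 261.27061586] tip [251.36325849 262.46773075] tip corner [array([247.8, 267.5]), array([259.5, 263.2])]
```

play_rows([
  {"jaw":255,"xyz":[0,0,-0.1],"turn":0},
  {"jaw":255,"xyz":[0,0,0],"turn":0},
])

```text
time: 5.0
eef_pos: [0.5521, -0.1404, 0.0597]
tool_rot: [[-0.85, 0.527, -0.0], [0.527, 0.85, 0.0], [0.0, -0.0, -1.0]]
contact_force: [-0.4, 0.0, 0.7]
opening: 0.002
```

```bash
python3 - <<'E'
from w import *
from cell import r
s=r.state();print(s["contact_force"],s["ft_torque"],np.array(s["tau"]).round(2))
R=np.array(s["tool_rot"]);t=np.array(s["eef_pos"]);M=W["T_tool_cam"]
for u in(270,315,375):
  q=wray(190+u/3.5,150+345/3.5,s,.0);q=R.T@(q-t);o=M[:3,3];k=(.011-o[0])/(q-o)[0];print(o+k*(q-o))
E
```

```text
[-0.39360722  0.04195044  0.71309569] [-0.00098842  0.03243347  0.00856969] [-3.000e-02 -5.923e+01 -8.660e+00 -2.252e+01  2.000e-02 -3.000e-02
 -1.000e-02]
[ 0.011      -0.00595922 -0.01678374]
[ 1.10000000e-02 -4.32394069e-05 -1.67530780e-02]
[ 0.011       0.00784654 -0.01678841]
```

```bash
python3 - <<'E'
from w import *
M=np.linalg.inv(W["T_tool_cam"]);K=W["K"]
def pj(p):
    c=M[:3,:3]@np.array(p)+M[:3,3];h=np.hypot(c[0],c[1]);th=np.arctan2(h,c[2]);return (th*K[0,0]*c[:2]/h+K[:2,2]).round(1)
for z in(-.05,-.03,-.017,0,.022):print(z,pj((.011,0,z)),pj((-.011,0,z)),pj((.011,.014,z)))
print("open",pj((.011,.0425,.009)),pj((-.011,.0425,.009)),pj((.011,.0425,-.02)),pj((.011,.057,.009)))
for n in(0,1):
  im=cv2.imread(f"pics/wrist{0}.png" if n==0 else "pics/w1.png")[190:420,130:430]
  im=np.clip(im.astype(float)*1.8+20,0,255).astype(np.uint8)
  cv2.imwrite(f"pics/wz{n}.png",cv2.resize(im,None,fx=2.6,fy=2.6,interpolation=cv2.INTER_CUBIC))
E
```

```text
-0.05 [280.  283.4] [280.  331.1] [318.1 283.1]
-0.03 [280.  260.6] [280.1 304.5] [313.1 260.5]
-0.017 [280.1 248.8] [280.1 290.3] [310.5 248.7]
0 [280.1 235.9] [280.2 274.4] [307.6 235.8]
0.022 [280.2 222.5] [280.2 257.5] [304.6 222.4]
open [358.2 229.6] [355.  266.1] [371.9 250.3] [383.2 229.3]
```

View pics/wz1.png

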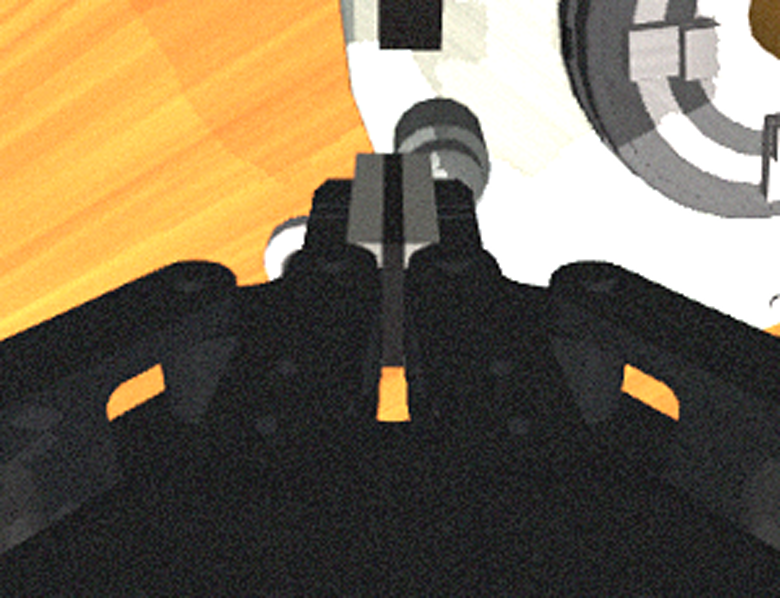

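View pics/wz0.png

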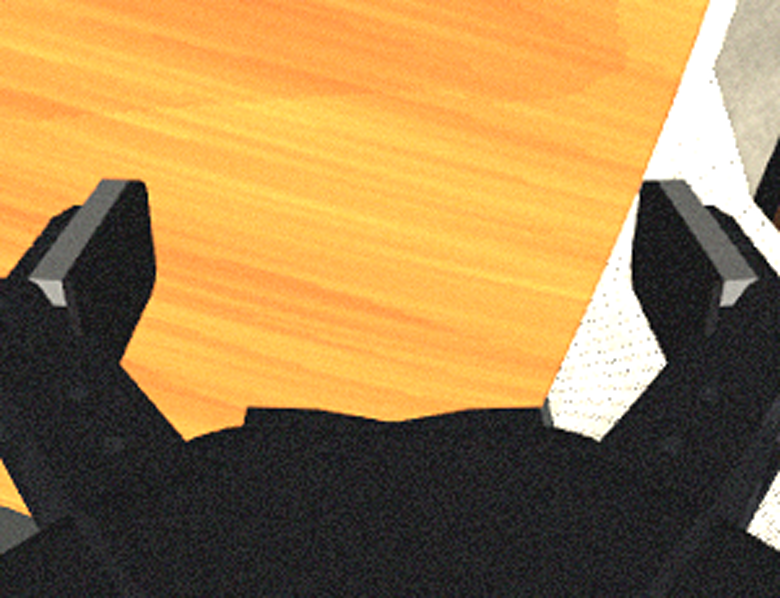

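```bash
python3 - <<'E'
from w import *
T=W["T_tool_cam"];K=W["K"]
def ry(u,v):
    d=np.array([u-K[0,2],v-K[1,2]])/K[0,0];th=np.hypot(*d);return T[:3,:3]@np.r_[np.sin(th)*d/th,np.cos(th)]
for nm,a,b,w in(("open tip inner near?",(185.8,260),(376.9,260),.085),("grey inner top",(170,260),(393,260),.085)):
    A,B=ry(*a),ry(*b);k=w/abs(A[1]-B[1]);print(nm,T[:3,3]+k*A,T[:3,3]+k*B)
# scene2 and scene3 tip
def atline(n,u,v,x,y):
    C=P[n]["camera_from_world"];R=C[:3,:3];c=-R.T@C[:3,3];d=R.T@np.linalg.inv(P[n]["K"])@np.array([u,v,1.])
    A=np.c_[d,[0,0,-1]];s=np.linalg.lstsq(A,np.array([x,y,0])-c,rcond=None)[0];return c+d*s[0]
print(atline("scene",252.4,247.2,.5528,-.1407),"tcp .0748")
print(atline("scene",250.7,253.3,.5521,-.1404),"tcp .0608")
E
```

```text
open tip inner near? [ 0.00923806 -0.0419428  -0.02709588] [ 0.00932323  0.0430572  -0.02728009]
grey inner top [ 0.0181061  -0.04193916 -0.04663712] [ 0.01820391  0.04306084 -0.0468585 ]
[ 0.55589176 -0.13864031  0.08076424] tcp .0748
[ 0.55196058 -0.14049385  0.06409918] tcp .0608
```

The fingertip looks to be above where the text puts it: about 15–20 mm behind in both the wrist and scene views, and there's still no contact. I'll go down in small steps and watch the force.

play_rows([
  {"jaw":255,"xyz":[0,0,-0.1],"turn":0},
  {"jaw":255,"xyz":[0,0,-0.1],"turn":0},
  {"jaw":255,"xyz":[0,0,-0.1],"turn":0},
])

```text
time: 5.3
eef_pos: [0.5522, -0.1404, 0.0567]
tool_rot: [[-0.85, 0.527, -0.0], [0.527, 0.85, 0.0], [0.0, 0.0, -1.0]]
contact_force: [-1.2, 0.3, -0.4]
opening: 0.0
```

```bash
python3 look.py 4 scene
python3 -c "
import cv2,numpy as np
im=cv2.imread('pics/scene4.png')[210:290,220:310];im=np.clip(im.astype(float)*3+10,0,255).astype(np.uint8);cv2.imwrite('pics/s4b.png',cv2.resize(im,None,fx=7,fy=7,interpolation=cv2.INTER_CUBIC))"
```

```text
t 5.3 [ 0.5522 -0.1404  0.0567] yaw 58.21 r 0.1505 ang 238.18 F [-1.17  0.32 -0.4 ]
```

View pics/s4b.png

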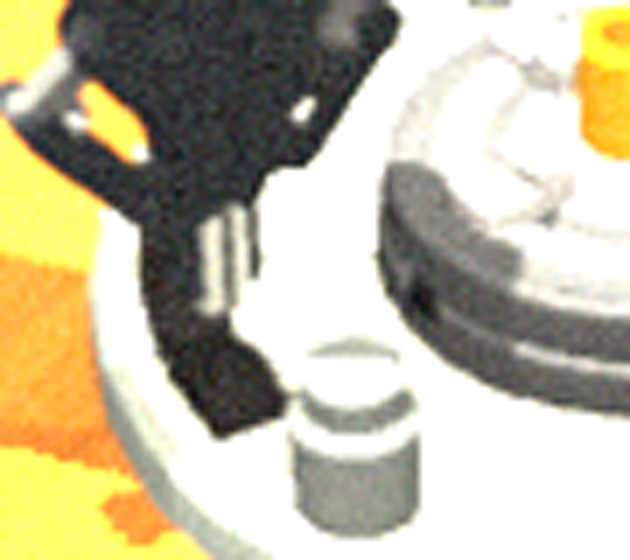

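play_rows([
  {"jaw":255,"xyz":[0,0,-0.3],"turn":0},
  {"jaw":255,"xyz":[0,0,-0.3],"turn":0},
  {"jaw":255,"xyz":[0,0,-0.2],"turn":0},
  {"jaw":255,"xyz":[0,0,-0.1],"turn":0},
  {"jaw":255,"xyz":[0,0,0],"turn":0},
])

```text
time: 5.85
eef_pos: [0.5521, -0.1403, 0.0476]
tool_rot: [[-0.85, 0.527, -0.0], [0.527, 0.85, 0.0], [0.0, -0.0, -1.0]]
contact_force: [0.7, 0.1, 0.6]
opening: 0.003
```

```bash
python3 look.py 5 scene wrist
python3 -c "
import cv2,numpy as np
im=cv2.imread('pics/scene5.png')[210:290,220:310];im=np.clip(im.astype(float)*3+10,0,255).astype(np.uint8);a=cv2.resize(im,(400,356),interpolation=cv2.INTER_CUBIC)
im=cv2.imread('pics/wrist5.png')[170:330,190:370];im=np.clip(im.astype(float)*3+10,0,255).astype(np.uint8);b=cv2.resize(im,(400,356),interpolation=cv2.INTER_CUBIC)
cv2.imwrite('pics/s5b.png',np.hstack([a,b]))"
```

```text
t 5.85 [ 0.5521 -0.1403  0.0476] yaw 58.21 r 0.1505 ang 238.14 F [0.66 0.05 0.56]
```

View pics/s5b.png

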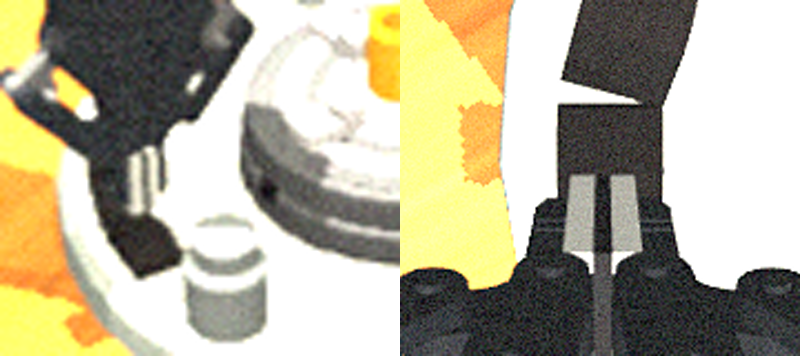

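play_rows([
  {"jaw":255,"xyz":[0,0,-0.2],"turn":0},
  {"jaw":255,"xyz":[0,0,-0.2],"turn":0},
  {"jaw":255,"xyz":[0,0,0],"turn":0},
])

```text
time: 6.25
eef_pos: [0.552, -0.1404, 0.0435]
tool_rot: [[-0.85, 0.527, -0.0], [0.527, 0.85, 0.0], [0.0, -0.0, -1.0]]
contact_force: [-0.2, 0.2, 0.3]
opening: -0.001
```

play_rows([
  {"jaw":255,"xyz":[0,0,-0.2],"turn":0},
  {"jaw":255,"xyz":[0,0,0],"turn":0},
])

```text
time: 6.45
eef_pos: [0.552, -0.1404, 0.0415]
tool_rot: [[-0.85, 0.527, -0.0], [0.527, 0.85, 0.0], [0.0, -0.0, -1.0]]
contact_force: [0.1, -0.5, 0.2]
opening: 0.001
```

play_rows([
  {"jaw":255,"xyz":[0,0,-0.2],"turn":0},
  {"jaw":255,"xyz":[0,0,0],"turn":0},
])

```text
time: 6.65
eef_pos: [0.552, -0.1404, 0.0395]
tool_rot: [[-0.85, 0.527, -0.0], [0.527, 0.85, 0.0], [0.0, -0.0, -1.0]]
contact_force: [-0.7, -0.0, -0.1]
opening: -0.001
```

```bash
cat > vv.sh <<'E'
python3 look.py $1 scene wrist
python3 -c "
import cv2,numpy as np
im=cv2.imread('pics/scene$1.png')[210:290,220:310];im=np.clip(im.astype(float)*3+10,0,255).astype(np.uint8);a=cv2.resize(im,(400,356),interpolation=cv2.INTER_CUBIC)
im=cv2.imread('pics/wrist$1.png')[170:330,190:370];im=np.clip(im.astype(float)*3+10,0,255).astype(np.uint8);b=cv2.resize(im,(400,356),interpolation=cv2.INTER_CUBIC)
cv2.imwrite('pics/v$1.png',np.hstack([a,b]))"
E
bash vv.sh 6
```

```text
t 6.65 [ 0.552  -0.1404  0.0395] yaw 58.2 r 0.1506 ang 238.15 F [-0.67 -0.   -0.12]
```

View pics/v6.png

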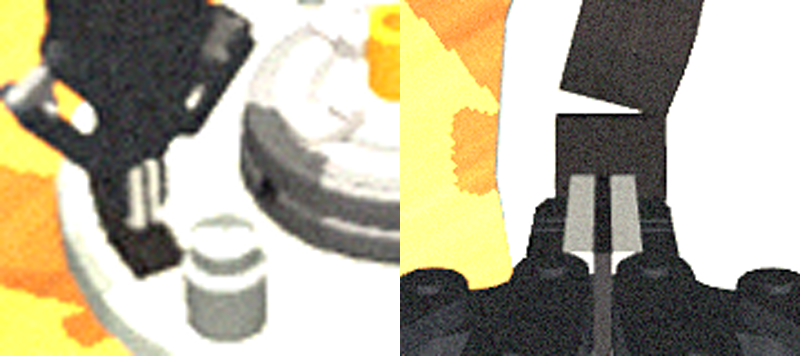

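play_rows([
  {"jaw":255,"xyz":[0,0,-0.2],"turn":0},
  {"jaw":255,"xyz":[0,0,-0.2],"turn":0},
  {"jaw":255,"xyz":[0,0,-0.1],"turn":0},
  {"jaw":255,"xyz":[0,0,0],"turn":0},
])

```text
time: 7.15
eef_pos: [0.552, -0.1404, 0.0346]
tool_rot: [[-0.85, 0.527, -0.0], [0.527, 0.85, 0.0], [0.0, -0.0, -1.0]]
contact_force: [-0.5, 0.2, -0.1]
opening: -0.001
```

play_rows([
  {"jaw":255,"xyz":[0,0,-0.2],"turn":0},
  {"jaw":255,"xyz":[0,0,-0.1],"turn":0},
  {"jaw":255,"xyz":[0,0,0],"turn":0},
])

```text
time: 7.45
eef_pos: [0.5521, -0.1404, 0.0316]
tool_rot: [[-0.85, 0.527, -0.0], [0.527, 0.85, 0.0], [0.0, -0.0, -1.0]]
contact_force: [-0.3, 0.0, -0.6]
opening: -0.002
```

play_rows([
  {"jaw":255,"xyz":[0,0,-0.1],"turn":0},
  {"jaw":255,"xyz":[0,0,-0.1],"turn":0},
  {"jaw":255,"xyz":[0,0,0],"turn":0},
])

```text
time: 7.75
eef_pos: [0.5522, -0.1404, 0.0297]
tool_rot: [[-0.85, 0.527, 0.0], [0.527, 0.85, 0.0], [-0.0, 0.0, -1.0]]
contact_force: [0.7, -0.3, 0.1]
opening: 0.003
```

```bash
bash vv.sh 7
```

```text
t 7.75 [ 0.5522 -0.1404  0.0297] yaw 58.2 r 0.1505 ang 238.2 F [ 0.68 -0.28  0.07]
```

View pics/v7.png

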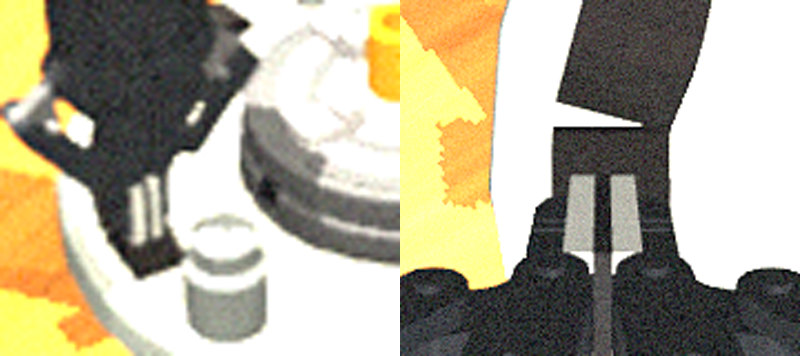

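play_rows([
  {"jaw":255,"xyz":[0.1,0.15,-0.1],"turn":0},
  {"jaw":255,"xyz":[0,0,-0.1],"turn":0},
  {"jaw":255,"xyz":[0,0,0],"turn":0},
])

```text
time: 8.15
eef_pos: [0.5533, -0.1389, 0.0279]
tool_rot: [[-0.85, 0.527, 0.0], [0.527, 0.85, -0.0], [-0.0, 0.0, -1.0]]
contact_force: [-1.0, -0.0, 2.2]
opening: 0.004
```

play_rows([
  {"jaw":255,"xyz":[0,0,-0.1],"turn":0},
  {"jaw":255,"xyz":[0,0,-0.1],"turn":0},
  {"jaw":255,"xyz":[0,0,0],"turn":0},
])

```text
time: 8.45
eef_pos: [0.5534, -0.1389, 0.0259]
tool_rot: [[-0.85, 0.527, 0.0], [0.527, 0.85, -0.0], [-0.0, 0.0, -1.0]]
contact_force: [0.0, -1.0, 5.0]
opening: -0.003
```

play_rows([
  {"jaw":255,"xyz":[0,0,-0.1],"turn":0},
  {"jaw":255,"xyz":[0,0,0],"turn":0},
])

```text
time: 8.65
eef_pos: [0.5534, -0.1389, 0.025]
tool_rot: [[-0.85, 0.527, 0.0], [0.527, 0.85, -0.0], [-0.0, 0.0, -1.0]]
contact_force: [-1.4, -1.6, 6.8]
opening: 0.003
```

```bash
python3 - <<'E'
import numpy as np
C=np.array([63.15,-1.25]);r=14.9
a=np.radians(238.2-3.056*np.arange(26));p=C+r*np.c_[np.cos(a),np.sin(a)]
q=np.array([55.34,-13.89])
for k in range(1,26):
    d=np.round(p[k]-q,2);q=q+d;print(k,d.tolist(),p[k].round(2).tolist())
E
bash vv.sh 8
```

```text
1 [-0.71, 0.41] [54.63, -13.48]
2 [-0.64, 0.47] [53.99, -13.01]
3 [-0.61, 0.51] [53.38, -12.5]
4 [-0.58, 0.54] [52.8, -11.96]
5 [-0.56, 0.56] [52.24, -11.4]
6 [-0.53, 0.6] [51.71, -10.8]
7 [-0.49, 0.62] [51.22, -10.18]
8 [-0.46, 0.65] [50.76, -9.53]
9 [-0.42, 0.67] [50.34, -8.86]
10 [-0.39, 0.7] [49.95, -8.16]
11 [-0.35, 0.71] [49.6, -7.45]
12 [-0.31, 0.73] [49.29, -6.72]
13 [-0.27, 0.75] [49.02, -5.97]
14 [-0.23, 0.76] [48.79, -5.21]
15 [-0.19, 0.77] [48.6, -4.44]
16 [-0.15, 0.78] [48.45, -3.66]
17 [-0.11, 0.79] [48.34, -2.87]
18 [-0.07, 0.79] [48.27, -2.08]
19 [-0.02, 0.79] [48.25, -1.29]
20 [0.02, 0.8] [48.27, -0.49]
21 [0.06, 0.79] [48.33, 0.3]
22 [0.1, 0.79] [48.43, 1.09]
23 [0.15, 0.78] [48.58, 1.87]
24 [0.19, 0.77] [48.77, 2.64]
25 [0.23, 0.76] [49.0, 3.4]
t 8.65 [ 0.5534 -0.1389  0.025 ] yaw 58.2 r 0.1486 ang 238.28 F [-1.37 -1.61  6.76]
```

View pics/v8.png

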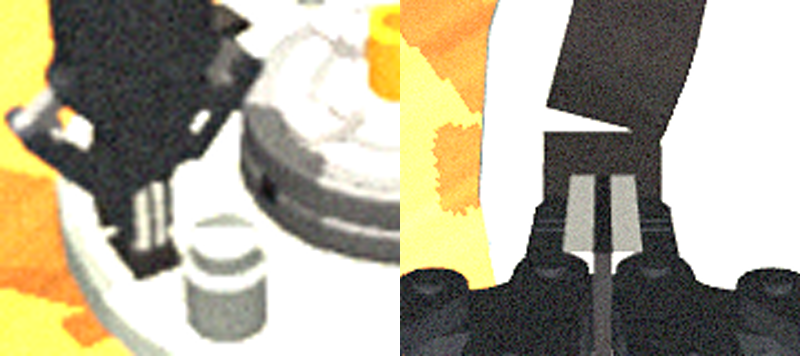

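play_rows([
  {"jaw":255,"xyz":[0,0,0.15],"turn":0},
  {"jaw":255,"xyz":[0,0,0],"turn":0},
])

```text
time: 8.95
eef_pos: [0.5533, -0.1389, 0.0266]
tool_rot: [[-0.85, 0.527, 0.0], [0.527, 0.85, -0.0], [-0.0, 0.0, -1.0]]
contact_force: [-0.8, -0.0, 4.2]
opening: -0.001
```

play_rows([
  {"jaw":255,"xyz":[-0.71,0.41,0],"turn":-3.06},
  {"jaw":255,"xyz":[-0.64,0.47,0],"turn":-3.06},
  {"jaw":255,"xyz":[-0.61,0.51,0],"turn":-3.06},
  {"jaw":255,"xyz":[-0.58,0.54,0],"turn":-3.06},
  {"jaw":255,"xyz":[-0.56,0.56,0],"turn":-3.06},
  {"jaw":255,"xyz":[0,0,0],"turn":0},
])

```text
time: 9.55
eef_pos: [0.5223, -0.1133, 0.0267]
tool_rot: [[-0.681, 0.732, 0.001], [0.732, 0.681, 0.0], [-0.001, 0.001, -1.0]]
contact_force: [-0.6, 1.1, 4.0]
opening: -0.0
```

```bash
bash vv.sh 9
```

```text
t 9.55 [ 0.5223 -0.1133  0.0267] yaw 42.91 r 0.1486 ang 222.72 F [-0.59  1.08  4.01]
```

View pics/v9.png

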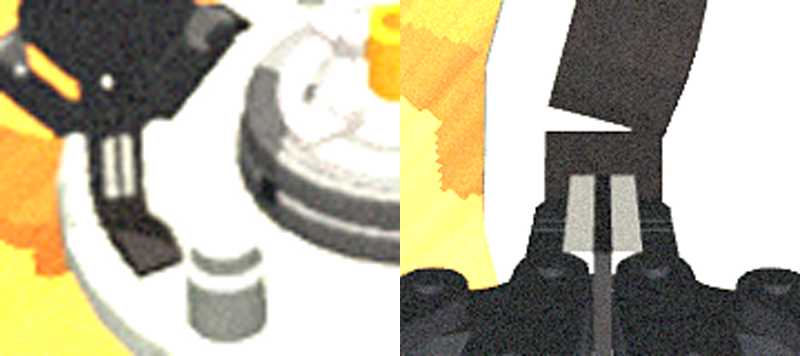

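Tip is centred on pad 5 at 4 N. The wrist view matches the one at pad 6, so I'm going on.

play_rows([
  {"jaw":255,"xyz":[-0.53,0.6,0],"turn":-3.06},
  {"jaw":255,"xyz":[-0.49,0.62,0],"turn":-3.06},
  {"jaw":255,"xyz":[-0.46,0.65,0],"turn":-3.06},
  {"jaw":255,"xyz":[-0.42,0.67,0],"turn":-3.06},
  {"jaw":255,"xyz":[-0.39,0.7,0],"turn":-3.06},
  {"jaw":255,"xyz":[0,0,0],"turn":0},
])

```text
time: 10.25
eef_pos: [0.4994, -0.0812, 0.0264]
tool_rot: [[-0.464, 0.886, 0.0], [0.886, 0.464, 0.0], [-0.0, 0.0, -1.0]]
contact_force: [-0.6, 0.5, 5.3]
opening: 0.001
```

play_rows([
  {"jaw":255,"xyz":[-0.35,0.71,0],"turn":-3.06},
  {"jaw":255,"xyz":[-0.31,0.73,0],"turn":-3.06},
  {"jaw":255,"xyz":[-0.27,0.75,0],"turn":-3.06},
  {"jaw":255,"xyz":[-0.23,0.76,0],"turn":-3.06},
  {"jaw":255,"xyz":[-0.19,0.77,0],"turn":-3.06},
  {"jaw":255,"xyz":[0,0,0],"turn":0},
])

```text
time: 10.85
eef_pos: [0.4859, -0.044, 0.0263]
tool_rot: [[-0.215, 0.977, -0.0], [0.977, 0.215, 0.0], [0.0, -0.0, -1.0]]
contact_force: [-0.5, 1.9, 4.3]
opening: 0.002
```

```bash
bash vv.sh 10
```

```text
t 10.85 [ 0.4859 -0.044   0.0263] yaw 12.43 r 0.149 ang 192.21 F [-0.47  1.9   4.31]
```

View pics/v10.png

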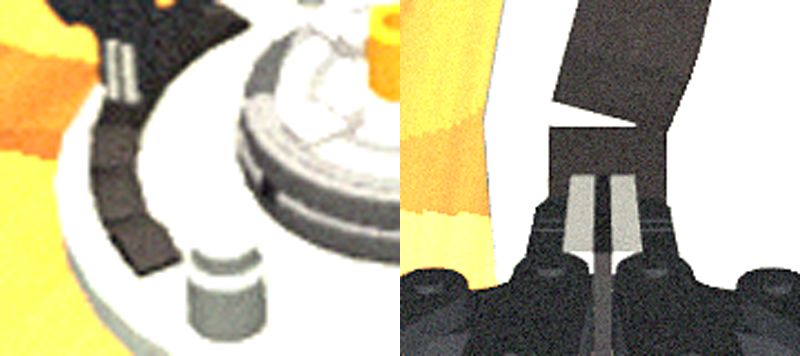

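play_rows([
  {"jaw":255,"xyz":[-0.12,0.8,0],"turn":-3.06},
  {"jaw":255,"xyz":[-0.08,0.81,0],"turn":-3.06},
  {"jaw":255,"xyz":[-0.05,0.81,0],"turn":-3.06},
  {"jaw":255,"xyz":[-0.01,0.81,0],"turn":-3.06},
  {"jaw":255,"xyz":[0.02,0.8,0],"turn":-3.06},
  {"jaw":255,"xyz":[0,0,0],"turn":0},
])

```text
time: 11.55
eef_pos: [0.4834, -0.0039, 0.0262]
tool_rot: [[0.051, 0.999, -0.0], [0.999, -0.051, 0.0], [-0.0, -0.0, -1.0]]
contact_force: [-0.5, 0.6, 5.8]
opening: -0.001
```

play_rows([
  {"jaw":255,"xyz":[0.06,0.79,0],"turn":-3.06},
  {"jaw":255,"xyz":[0.1,0.79,0],"turn":-3.06},
  {"jaw":255,"xyz":[0.15,0.78,0],"turn":-3.06},
  {"jaw":255,"xyz":[0.19,0.77,0],"turn":-3.06},
  {"jaw":255,"xyz":[0.23,0.76,0],"turn":-3.06},
  {"jaw":255,"xyz":[0,0,0],"turn":0},
  {"jaw":255,"xyz":[0,0,0],"turn":0},
])

```text
time: 12.25
eef_pos: [0.4907, 0.0349, 0.0261]
tool_rot: [[0.311, 0.95, -0.0], [0.95, -0.311, 0.0], [0.0, -0.001, -1.0]]
contact_force: [-0.3, 1.3, 4.9]
opening: -0.002
```

```bash
bash vv.sh 11; python3 look.py 12 top; python3 look.py 13
```

```text
t 12.25 [0.4907 0.0349 0.0261] yaw -18.13 r 0.1486 ang 161.38 F [-0.3   1.3   4.86]
t 12.35 [0.4907 0.0349 0.0262] yaw -18.14 r 0.1485 ang 161.38 F [-1.13  1.26  4.24]
t 12.4 [0.4907 0.0349 0.0262] yaw -18.14 r 0.1486 ang 161.37 F [0.84 2.03 5.37]
```

View pics/v11.png

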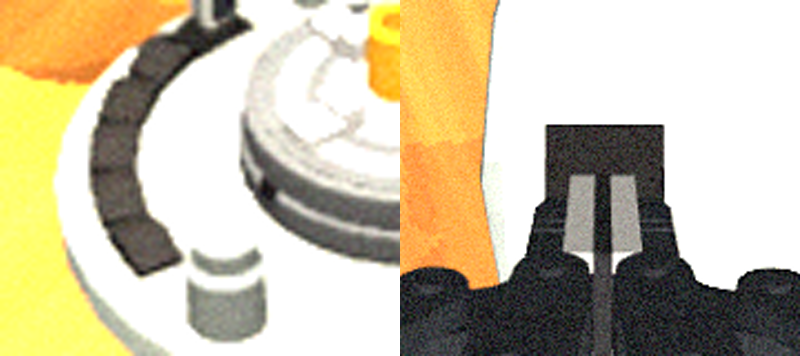

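View pics/scene11.png

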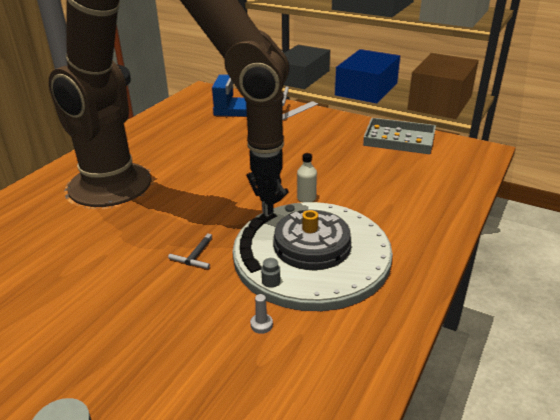

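play_rows([
  {"jaw":255,"xyz":[0,0,0.05],"turn":0},
  {"jaw":255,"xyz":[0,0,0],"turn":0},
  {"jaw":255,"xyz":[0,0,0],"turn":0},
])

```text
time: 12.7
eef_pos: [0.4908, 0.0349, 0.0267]
tool_rot: [[0.313, 0.95, -0.0], [0.95, -0.313, 0.0], [0.0, -0.0, -1.0]]
contact_force: [-0.3, 2.1, 3.9]
opening: -0.002
```

```bash
python3 look.py 14 top; python3 look.py 15 top; python3 look.py 16 top
```

```text
t 12.7 [0.4908 0.0349 0.0267] yaw -18.25 r 0.1485 ang 161.39 F [-0.28  2.12  3.92]
t 12.75 [0.4907 0.0349 0.0268] yaw -18.26 r 0.1485 ang 161.39 F [-0.49  2.65  4.2 ]
t 12.8 [0.4907 0.0349 0.0268] yaw -18.27 r 0.1485 ang 161.38 F [0.4  2.48 3.83]
```

View pics/top14.png

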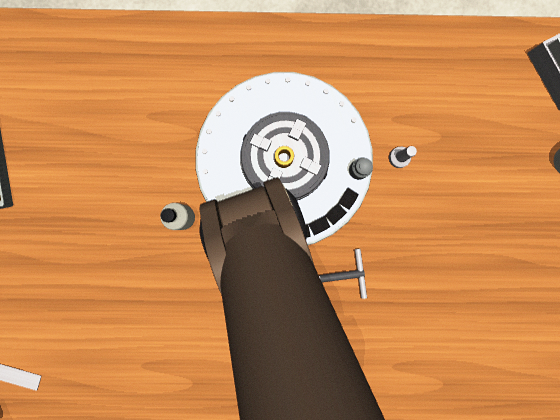

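play_rows([
  {"jaw":255,"xyz":[0.06,0.19,0],"turn":0},
  {"jaw":255,"xyz":[0,0,0],"turn":0},
  {"jaw":255,"xyz":[0,0,0],"turn":0},
])

```text
time: 13.15
eef_pos: [0.491, 0.0358, 0.0267]
tool_rot: [[0.314, 0.949, -0.001], [0.949, -0.314, -0.001], [-0.001, -0.0, -1.0]]
contact_force: [-1.4, -2.9, 4.6]
opening: -0.001
```

```bash
bash vv.sh 17; python3 look.py 18 top; python3 look.py 19 top;python3 look.py 20
python3 -c "
import cv2,numpy as np
im=cv2.imread('pics/scene17.png')[195:275,230:320];im=np.clip(im.astype(float)*3+10,0,255).astype(np.uint8);cv2.imwrite('pics/s17b.png',cv2.resize(im,None,fx=7,fy=7,interpolation=cv2.INTER_CUBIC))"
```

```text
t 13.15 [0.491  0.0358 0.0267] yaw -18.33 r 0.1486 ang 161.02 F [-1.39 -2.9   4.6 ]
t 13.25 [0.4911 0.036  0.0267] yaw -18.33 r 0.1486 ang 160.93 F [-0.57 -2.91  3.74]
t 13.3 [0.4912 0.0362 0.0267] yaw -18.32 r 0.1485 ang 160.87 F [ 0.1  -3.62  4.11]
t 13.35 [0.4911 0.0364 0.0267] yaw -18.31 r 0.1486 ang 160.81 F [-1.13 -3.57  5.17]
```

View pics/s17b.png

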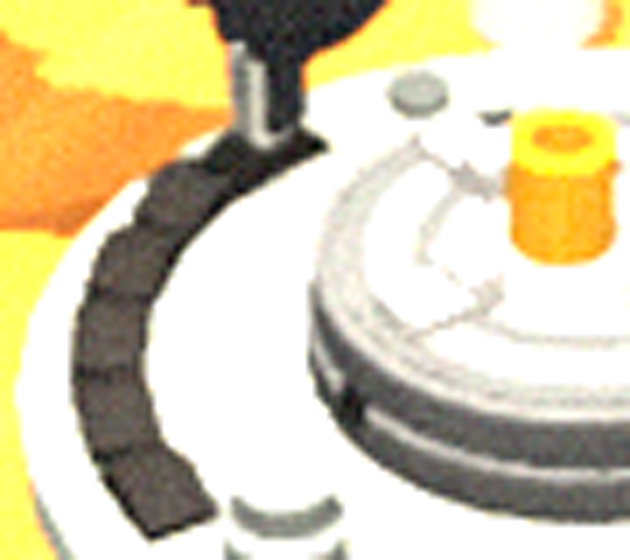

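View pics/v17.png

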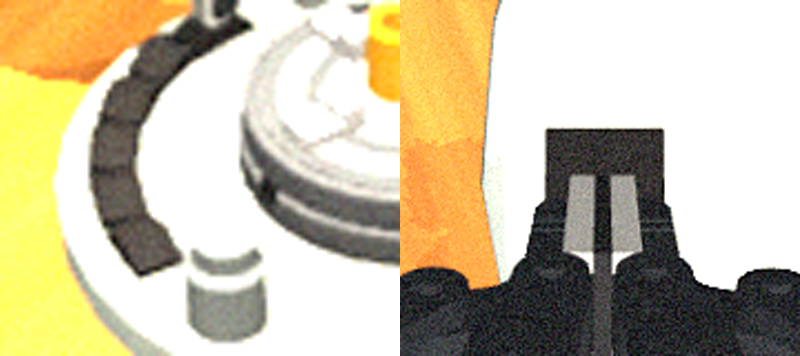

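play_rows([
  {"jaw":255,"xyz":[0,-0.05,0],"turn":0},
  {"jaw":255,"xyz":[0,0,0],"turn":0},
  {"jaw":255,"xyz":[0,0,0],"turn":0},
  {"jaw":255,"xyz":[0,0,0],"turn":0},
  {"jaw":255,"xyz":[0,0,0],"turn":0},
])

```text
time: 13.85
eef_pos: [0.4912, 0.0363, 0.0268]
tool_rot: [[0.314, 0.949, -0.0], [0.949, -0.314, 0.0], [-0.0, -0.0, -1.0]]
contact_force: [-1.2, -2.4, 4.6]
opening: 0.002
```

```bash
python3 look.py 21 wrist; python3 look.py 22 scene; python3 look.py 23
```

```text
t 13.85 [0.4912 0.0363 0.0268] yaw -18.29 r 0.1486 ang 160.83 F [-1.25 -2.44  4.59]
t 13.9 [0.4912 0.0363 0.0268] yaw -18.29 r 0.1486 ang 160.82 F [-2.13 -1.56  4.48]
t 13.95 [0.4912 0.0363 0.0268] yaw -18.29 r 0.1485 ang 160.81 F [-2.17 -1.62  4.44]
```

Steady at about 4.5 N on pad 1, so I'm handing in.

```bash
python3 -c "
from cell import r
print(r.hand_in())"
```

```text
the job is handed in; nothing more can be done
None
```

I ran the closed fingertip along the strip from pad 6, next to the pod, to pad 1, by the plug. I handed in at about 14 s with pad 1 still lightly pressed.

- **Force:** With the tip resting on each pad I read 4 to 6 N upward, about 2.5 to 3 mm of give. The first touch on pad 6 briefly reached 6.8 N, close to that pad's bottom, before I eased it off. I took readings at the middle of each pad, not between pads.
- **At the end:** The tip was steady on pad 1 at about 4.5 N vertical and 2.7 N sideways. The sideways part flipped sign when I nudged the tip 2 mm forward, so I take it to be friction.
- **Other pads and objects:** By the strip geometry the tip clears pad 2, and pads 2 to 6 looked up in the scene picture. The bush, oil bottle, chuck key and arbor looked unmoved in the last scene and top pictures.
- **Disagreement:** Contact came with the TCP at 29 mm, not the 64 mm the given fingertip length implies. The tip is therefore about 13 mm behind the reported TCP, not 22 mm ahead. The wrist picture showed the same, so I found the height by touch.
- **Position match:** The top and wrist cameras placed the table centre within about 3 mm of each other. I corrected the last 1 to 2 mm using the wrist view.

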